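# Interlock two mounting channels for storage

## Task

Pack the two equally long dark steel channels for storage: take the long one that lies open side down and set it over the one that lies open side up, parallel to it, shifted sideways by about half a width so that their flanges interlock (one flange of each inside the other's trough). It should sit all the way down, with the ends of the two roughly in line. Leave the lower channel where it lies, and leave the short offcut alone.

Things in the scene. Friction and masses are not known exactly. Their poses are not given: they have to be found in the camera images.
- lower_mid (a point): Lower channel: dark steel, open side UP, 120 mm long (x), 64 wide (y), 30 high (z up), walls 4 mm, trough 56 mm wide, three holes; 0.3 kg, loose. Point: centre of its outline, 15 mm above the table. Interlocked, the upper's centre is 4 mm higher and 4 to 56 mm aside along y, either side; 28 leaves 24 mm of trough for a finger; past 30 it leans outward 7 degrees onto the table (also fine).
- upper_mid (a point): Upper channel: the same section and size, but lying open side DOWN (flat web with three holes on top): 120 mm long (x), 64 wide (y), 30 high (z up), walls 4 mm; about 0.15 kg, loose. Point: centre of its outline, 15 mm below its top and 15 mm above the table. Grasp it across its 64 mm width, by the outer faces of the flanges.
- offcut_mid (a point): Short offcut of the same channel, open side down, only 60 mm long (x), 64 wide (y), 30 high, one hole: a bystander, not to be used. Point: centre of its outline, 15 mm above the table. It and the upper channel lie one behind the other, to the left of the lower one; which is nearer varies.

How it is judged:
By the outcome, as a careful person would: the job done as asked, in the order asked, and still so for the second after the job is handed in, with the robot touching nothing.
It also fails if it takes over 35 s, if anything falls off the work surface, if the arm or the gripper's body presses on something with over 40 N, if the wrist force passes 120 N, or if a joint passes its speed limit or range.

## Robot

A 6-joint arm with a two-finger parallel gripper is mounted at the origin on a cart in front of the work surface, level with it; the furniture and walls round the work are solid. World frame = base frame: x ahead of the robot, y to its left, z up, the work surface at z = 0. Lengths are in mm, angles in rad, forces in N, time in s.
With the tool pointing down it reaches from about 300 to 875 mm from the base axis. Payload 6.4 kg.
Tool frame: the origin (TCP) lies on the centre line of the jaws, within the pads' length; the fingertips stand 25 mm ahead of it and the grasp point (between the pads) lies 6 mm ahead of it; z points along the fingers, y is the line along which they close (so a half turn about z gives the same grasp; the last joint's range is limited). The gripper opens to 88 mm and grips with 3 to 60 N. Pads are 18 mm wide; open, the fingers measure 123 mm over their backs; the gripper's body (75 mm by 187 mm) begins 45 mm behind the grasp point.
Start: joints at [-1.468, 0.181, 1.607, -0, 1.354, -0.206], TCP at [174.768, -547.812, 263.714] pointing down, gripper open.
Joint ranges: [-2.99, 2.99], [-0.89, 2.07], [0.3, 2.58], [-1.14, 4.28], [0, 2.63], [-3.12, 3.12]. Speed limits (rad/s): [2.57, 2.57, 3.01, 3.14, 3.14, 3.14].

## Interface

Orientations are given as [roll, pitch, yaw] about the fixed x, y, z axes, in that order (R = Rz(yaw) Ry(pitch) Rx(roll)).
In Python, from plant import r gives the robot as it stands.
- The arm moves only by the tool carry_out, never from a script. Its argument "motion" is a list of rows, each an object with "dr": the turn, a rotation vector about the tool's x, y, z in degrees, a list of three; "xyz": the shift along the tool's x, y, z in m, a list of three; "claw": the finger opening in m, from 0 to 0.0881. A call has exactly 10 rows; each row is the pose to reach, as a shift and turn from the pose commanded when the call began, along the tool's axes at that moment; what a row does not reach only later rows make up. A row lasts 1/8 s, in which the tool goes at most 62.5 mm and 10.7 degrees, less where a joint would pass 70% of its speed; a pose out of reach is approached as far as the arm can. A call with a gripper value outside its range is refused whole. The fingers move at their own pace and stop on an object; "newtons" is the grip in N (left out, the last holds). Time passes only in rows, so rows that repeat a pose let the fingers close, or fill a call up. It gives the time, the measured TCP pose, the force, the opening and the grip force at its end, in the units of the state.
- r.state(): the state, without advancing time (a new reading comes with each control period).
- r.capture(name): name is "side" or "top"; returns a dict with "color" (480x640x3 uint8, red, green, blue), "range_z" (480x640 float32, mm along the optical axis (not along the pixel's ray), 0 where there is no reading), "intrinsics" (3x3 intrinsics, pixels), "D" ([k1, k2, p1, p2, k3] as OpenCV has them; the pictures are not rectified), "camera_from_world" (4x4, takes a point from world to camera coordinates). Camera axes: x right, y down, z forward; pixel columns grow to the right and rows downward; lengths in mm; the calibration is good to about 2 mm. A picture is of the moment at which its call begins.
- r.finish_job(): hands the job in; it is judged then, once.
The state is a dict: "t": time; "joint_pos": joint angles; "joint_velocities": joint speeds; "tau": joint torques, N m; "tool_pos": TCP position; "tool_rot": TCP orientation; "wrist_force": force on the tool from outside, world axes, zero at the start; "ft_torque": the same for the moment, N m; "finger_gap": finger opening in mm; "grip_force": force on a finger pad.
Only numpy, scipy, OpenCV 4.12 (cv2) and the standard library are available. Lean on these libraries where they do the work, as an engineer would, in place of code of your own. Each camera call takes 0.05 s, during which the arm holds its last target. There are 200 camera calls.

## Working session

There is one attempt and no reset: what is moved stays moved. The work goes in short steps, Python scripts to look and compute and a tool call to move; the robot and the scene stay as the last step left them, time stands still between calls to the robot, and variables do not carry over. Pictures are saved under pics/ and viewed, at most 10 in all, crops included, and the job is handed in when it is done.

Besides the shell and the picture viewer there is one more tool, called after ">>>" by a JSON object that holds its "name" and its "arguments", one argument or row to a line. carry_out: Moves the arm, as the interface text tells. Its arguments: {"type":"object","properties":{"motion":{"type":"array","items":{"type":"object","properties":{"dr":{"type":"array","items":{"type":"number"}},"xyz":{"type":"array","items":{"type":"number"}},"claw":{"type":"number"}}}},"newtons":{"type":"number"}},"required":["motion"]}

```bash
mkdir -p pics
cat > h.py <<'E'
import numpy as np, cv2
from plant import r
def cap(n):
    c=r.capture(n); np.savez('last_%s.npz'%n,**c); return c
def pts(c):
    K,D,T=c['intrinsics'],np.array(c['D']),c['camera_from_world']
    h,w=c['range_z'].shape
    u,v=np.meshgrid(np.arange(w),np.arange(h))
    p=cv2.undistortPoints(np.stack([u,v],-1).reshape(-1,1,2).astype(np.float64),K,D).reshape(h,w,2)
    z=c['range_z'].astype(float)
    P=np.dstack([p*z[...,None],z])
    Ti=np.linalg.inv(T)
    return P@Ti[:3,:3].T+Ti[:3,3]
E
python3 - <<'E'
from h import *
ims=[]
for n in('top','side'):
    c=cap(n); cv2.imwrite('pics/%s0.png'%n,cv2.cvtColor(c['color'],cv2.COLOR_RGB2BGR))
    print(n,np.linalg.inv(c['camera_from_world']).round(2).tolist(),c['intrinsics'].round(0).tolist(), (c['range_z']>0).mean())
print(r.state())
E
```

```text
top [[0.02, -0.98, 0.17, 361.74], [-1.0, -0.02, 0.02, 19.11], [-0.02, -0.17, -0.98, 961.4], [0.0, 0.0, 0.0, 1.0]] [[610.0, 0.0, 316.0], [0.0, 610.0, 248.0], [0.0, 0.0, 1.0]] 0.99583984375
side [[-0.93, 0.2, -0.32, 796.13], [0.38, 0.54, -0.75, 679.38], [0.02, -0.82, -0.58, 548.52], [0.0, 0.0, 0.0, 1.0]] [[498.0, 0.0, 322.0], [0.0, 498.0, 237.0], [0.0, 0.0, 1.0]] 0.970146484375
{'t': 0.1, 'joint_pos': array([-1.46828453e+00,  1.81452618e-01,  1.60787458e+00, -1.73764188e-05,
        1.35381966e+00, -2.06284107e-01]), 'joint_velocities': array([-0.0005128 , -0.0008701 , -0.00270811, -0.00098928, -0.00054046,
        0.00051264]), 'tau': array([ 6.43316962e-04, -4.34818196e+01, -3.42694509e+01,  7.03413854e-02,
        3.40006140e-02, -3.58746308e-05]), 'tool_pos': array([ 174.72429344, -547.35281712,  262.92431285]), 'tool_rot': array([-3.14006792e+00, -3.01736048e-04,  3.08799427e-01]), 'wrist_force': array([-0.1800395 ,  0.97440691, -1.1055501 ]), 'ft_torque': array([ 0.00025502, -0.02294251, -0.0021118 ]), 'grip_force': 0.0, 'finger_gap': 88.50954085655836}
```

View pics/top0.png

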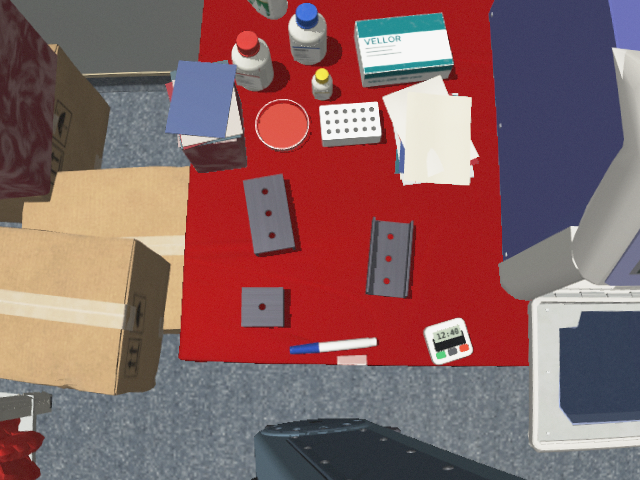

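View pics/side0.png

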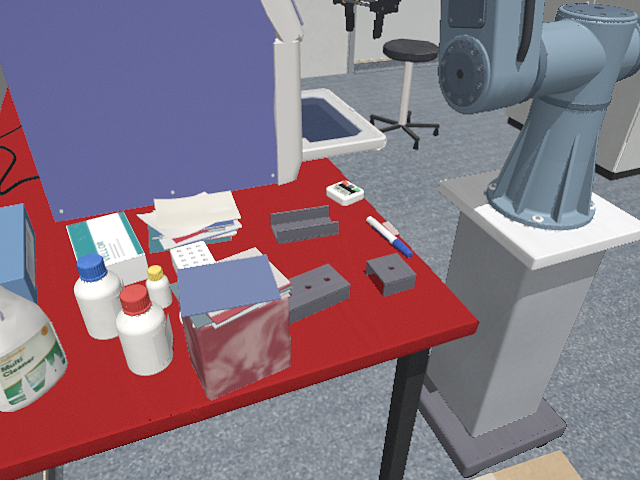

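The top view shows the upper channel at about (269,215), the lower one at (390,258) and the offcut at (263,307). A blue panel stands at columns 490 and up, between the arm and the work. The side view shows the lower channel at about (305,223), the upper one at (318,290) partly hidden by the box, and the offcut at (391,273).

```bash
cat >> h.py <<'E'
def grey(c,roi):
    hsv=cv2.cvtColor(c['color'],cv2.COLOR_RGB2HSV)
    m=((hsv[...,1]<70)&(hsv[...,2]<150)).astype(np.uint8)
    k=np.zeros_like(m); x0,y0,x1,y1=roi; k[y0:y1,x0:x1]=1
    return cv2.morphologyEx(m*k,cv2.MORPH_CLOSE,np.ones((5,5)))
def ray(c,uv,z):
    T=np.linalg.inv(c['camera_from_world'])
    p=cv2.undistortPoints(np.float64(uv).reshape(-1,1,2),c['intrinsics'],np.array(c['D'])).reshape(-1,2)
    d=np.c_[p,np.ones(len(p))]@T[:3,:3].T; o=T[:3,3]
    return o+d*((z-o[2])/d[:,2])[:,None]
E
python3 - <<'E'
from h import *
ct=dict(np.load('last_top.npz')); cs=dict(np.load('last_side.npz'))
P=pts(ct)
for name,roi in(('upper',(235,165,305,262)),('offcut',(233,280,297,335)),('lower',(358,210,422,305))):
    m=grey(ct,roi); q=P[m>0]
    print(name,len(q),'z pct',np.percentile(q[:,2],[2,20,50,80,98]).round(1))
    cn=max(cv2.findContours(m,0,1)[0],key=cv2.contourArea)
    print('  px box',cv2.boxPoints(cv2.minAreaRect(cn)).round(0).tolist())
    for lab,sel in(('top',q[q[:,2]>24]),('all',q[q[:,2]>2])):
        if len(sel)<20: continue
        (cx,cy),s,a=cv2.minAreaRect(sel[:,:2].astype(np.float32)); print('  ',lab,len(sel),round(cx,1),round(cy,1),np.round(s,1),round(a,1))
Q=pts(cs)
for name,roi in(('upper',(285,255,355,325)),('offcut',(360,250,420,296)),('lower',(265,200,345,245))):
    m=grey(cs,roi); q=Q[m>0]; t=q[q[:,2]>24]
    print('side',name,len(q),np.percentile(q[:,2],[2,20,50,80,98]).round(1)); 
    if len(t)>20: print('  ',cv2.minAreaRect(t[:,:2].astype(np.float32)))
# obstacles height map (max z) from both views, 50 mm grid
A=np.r_[P.reshape(-1,3)[ct['range_z'].ravel()>0],Q.reshape(-1,3)[cs['range_z'].ravel()>0]]
print('rows x 150..750, cols y 350..-500')
for x in range(-50,800,50):
    row=[]
    for y in range(350,-450,-50):
        s=A[(A[:,0]>=x)&(A[:,0]<x+50)&(A[:,1]<=y)&(A[:,1]>y-50)&(A[:,2]>-50)]
        row.append('%4d'%np.percentile(s[:,2],99) if len(s)>5 else '   .')
    print(x,' '.join(row))
E
```

```text
upper 3002 z pct [ 6.4 28.7 30.2 31.6 33.7]
  px box [[242.0, 180.0], [282.0, 174.0], [295.0, 249.0], [255.0, 256.0]]
   top 2929 495.2 91.8 [295.5  70.7] 15.1
   all 2956 509.8 95.7 [325.8  70.7] 15.1
offcut 1608 z pct [24.3 28.5 30.  31.4 33.4]
  px box [[241.0, 287.0], [283.0, 287.0], [283.0, 326.0], [241.0, 326.0]]
   top 1579 420.5 81.8 [154.4  75.3] 72.8
   all 1601 420.5 81.8 [154.4  75.3] 72.8
lower 3008 z pct [ 0.6  2.8  4.6  7.8 31.8]
  px box [[365.0, 294.0], [372.0, 217.0], [414.0, 221.0], [407.0, 298.0]]
   top 437 461.1 -60.0 [ 88.2 238.1] 71.8
   all 2741 461.1 -60.0 [ 88.2 238.1] 71.8
side upper 2353 [  2.2  17.6  29.1  30.3 140.2]
   ((657.3861083984375, 379.4731140136719), (658.7091674804688, 96.36865997314453), 69.82817077636719)
side offcut 1328 [ 0.1 14.8 29.1 30.3 31.5]
   ((586.5186157226562, 392.092041015625), (706.6170043945312, 81.11312866210938), 60.432308197021484)
side lower 1829 [ 1.4  4.2 13.1 24.  29.9]
   ((619.607421875, 291.24700927734375), (843.4223022460938, 125.96512603759766), 74.03768920898438)
rows x 150..750, cols y 350..-500
-50    .    .   
[... 708 characters left out ...]
 21   18   63   62   59   58
400    .    1    4   30   33   32    4    4    4   18   20    4  357  358   64   64
450    .    1    4   28   32   31    4   31   28   31    4  322  431  377   65   64
500    .    1    4    4   33   32    4   31   29   31    4  365  470    .    .    .
550    .    1    4   27   33   33    4   29   30   30    5    3  480    .    .    .
600    .    1  149   31   33   32    4    4   44   46   46   43  476    .    .    .
650    .  154  155  155  151   14   13    4   44   47   47   46  452    .    .    .
700    .  152  155  155   16   15   37   37   47   47   47   47  452    .    .    .
750    .  145  155  155   78   43   69   37   54   53   52   52  390    .    .    .
```

```bash
cat >> h.py <<'E'
def boxfit(c,m,z):
    cn=max(cv2.findContours(m.astype(np.uint8),0,1)[0],key=cv2.contourArea)
    w=ray(c,cn.reshape(-1,2),z)[:,:2]
    (cx,cy),s,a=cv2.minAreaRect(w.astype(np.float32))
    if s[0]<s[1]: s=s[::-1]; a+=90
    return round(cx,1),round(cy,1),np.round(s,1),round((a+90)%180-90,1)
E
python3 - <<'E'
from h import *
ct=dict(np.load('last_top.npz')); cs=dict(np.load('last_side.npz'))
P=pts(ct);Q=pts(cs)
for name,roi in(('upper',(235,165,305,262)),('offcut',(233,280,297,335)),('lower',(358,210,422,305))):
    m=grey(ct,roi)
    if name!='lower': m=m&(P[...,2]>22)
    m=cv2.morphologyEx(m.astype(np.uint8),cv2.MORPH_OPEN,np.ones((3,3)))
    print(name,boxfit(ct,m,30))
    if name!='lower':
        mm=grey(ct,roi)
        cn=max(cv2.findContours(m,0,1)[0],key=cv2.contourArea)
sides={'upper':(285,255,355,325),'lower':(265,200,345,245),'offcut':(360,250,420,296)}
for n,roi in sides.items():
    m=(grey(cs,roi)>0)&(Q[...,2]>24)&(Q[...,2]<36)
    q=Q[m]; q=q[np.abs(q[:,0]-np.median(q[:,0]))<80]
    print('side',n,np.median(q,0).round(1))
m=(grey(ct,(358,210,422,305))>0)&(P[...,2]>20)&(P[...,2]<36)&(P[...,0]>430)&(P[...,0]<560)
q=P[m]
for s,l in((q[:,1]>-105,'L'),(q[:,1]<=-105,'R')): print('flange',l,s.sum(),np.median(q[s],0).round(1),np.polyfit(q[s][:,0],q[s][:,1],1).round(3), q[s][:,0].min(),q[s][:,0].max())
A=np.r_[P.reshape(-1,3)[ct['range_z'].ravel()>0],Q.reshape(-1,3)[cs['range_z'].ravel()>0]]
b=A[(A[:,2]>90)&(A[:,0]>300)&(A[:,0]<800)&(A[:,1]<-120)&(A[:,1]>-400)]
for x in range(300,800,50):
    s=b[(b[:,0]>=x)&(b[:,0]<x+50)]
    if len(s)>20: print(x,len(s),'y',np.percentile(s[:,1],[1,50,99]).round(),'z',np.percentile(s[:,2],[1,50,99]).round())
E
```

```text
upper (578.5, 114.1, array([120.,  64.]), 11.2)
offcut (431.4, 118.7, array([64.5, 59.8]), -88.4)
lower (509.8, -76.0, array([116.6,  64.3]), -4.7)
side upper [569.3 123.1  29.6]
side lower [517.2 -47.5  27.3]
side offcut [435.1 126.5  29.7]
flange L 291 [491.7 -49.   29.5] [   0.363 -246.192] 451.6528794130716 559.978050260702
flange R 129 [ 529.9 -107.    29.5] [-5.9000e-02 -7.6516e+01] 472.0431683909373 559.8954704650336
400 1288 y [-328. -282. -262.] z [ 95. 331. 361.]
450 9431 y [-296. -256. -249.] z [ 96. 307. 432.]
500 9243 y [-264. -258. -250.] z [ 95. 303. 471.]
550 9477 y [-262. -260. -254.] z [ 95. 304. 481.]
600 9515 y [-269. -260. -254.] z [ 96. 303. 477.]
650 9772 y [-288. -260. -255.] z [ 95. 306. 453.]
700 8656 y [-289. -260. -255.] z [ 95. 285. 452.]
750 7273 y [-262. -260. -255.] z [ 94. 257. 391.]
```

>>> {"name": "carry_out", "arguments": {
  "motion": [
    {"xyz":[0,0,-0.03],"claw":0.088},
    {"xyz":[0,0,-0.03]},
    {"xyz":[0,0,-0.03]},
    {"xyz":[0,0,-0.03]},
    {"xyz":[0,0,-0.03]},
    {"xyz":[0,0,-0.03]},
    {"xyz":[0,0,-0.03]},
    {"xyz":[0,0,-0.03]},
    {"xyz":[0,0,-0.03]},
    {"xyz":[0,0,-0.03]}
  ]
}}

```text
invalid input
```

The row was probably refused because it was missing keys, so I'll send complete rows. I'll retract around the panel's near end, which is at x≈400, y≈-260 and up to 480 mm high.

>>> {"name": "carry_out", "arguments": {
  "motion": [
    {"xyz":[0.034,-0.045,-0.004],"dr":[0,0,0],"claw":0.088},
    {"xyz":[0.069,-0.09,-0.008],"dr":[0,0,0],"claw":0.088},
    {"xyz":[0.103,-0.135,-0.012],"dr":[0,0,0],"claw":0.088},
    {"xyz":[0.137,-0.18,-0.016],"dr":[0,0,0],"claw":0.088},
    {"xyz":[0.172,-0.225,-0.02],"dr":[0,0,0],"claw":0.088},
    {"xyz":[0.204,-0.267,-0.02],"dr":[0,0,0],"claw":0.088},
    {"xyz":[0.236,-0.309,-0.02],"dr":[0,0,0],"claw":0.088},
    {"xyz":[0.268,-0.351,-0.02],"dr":[0,0,0],"claw":0.088},
    {"xyz":[0.3,-0.393,-0.02],"dr":[0,0,0],"claw":0.088},
    {"xyz":[0.333,-0.436,-0.02],"dr":[0,0,0],"claw":0.088}
  ],
  "newtons": 20
}}

```text
t: 1.35
tool_pos: [359.7, -29.5, 283.8]
tool_rot: [3.141, -0.001, 0.308]
wrist_force: [1.2, -0.2, 0.3]
finger_gap: 88.3
grip_force: 0.0
```

Run:
```python
from h import *
ct=dict(np.load('last_top.npz')); cs=dict(np.load('last_side.npz'))
A=np.r_[pts(ct).reshape(-1,3)[ct['range_z'].ravel()>0],pts(cs).reshape(-1,3)[cs['range_z'].ravel()>0]]
b=A[(A[:,2]>60)&(A[:,0]>480)&(A[:,0]<760)&(A[:,1]>50)&(A[:,1]<330)]
a=np.radians(11.2); d=b[:,:2]-[578.5,114.1]
u=d@[np.cos(a),np.sin(a)]; v=d@[-np.sin(a),np.cos(a)]
# channel frame: u along, v left
for lo in range(-20,120,20):
    s=v[(v>=lo)&(v<lo+20)] ; k=(v>=lo)&(v<lo+20)
    if k.sum()>10: print('v',lo,'n',k.sum(),'u min pct',np.percentile(u[k],[0.5,2,10]).round())
```

```text
v 0 n 559 u min pct [91. 92. 99.]
v 20 n 1866 u min pct [88. 89. 90.]
v 40 n 2040 u min pct [89. 89. 91.]
v 60 n 2158 u min pct [88. 90. 92.]
v 80 n 2344 u min pct [86. 89. 93.]
v 100 n 5466 u min pct [ 92.  96. 107.]
```

>>> {"name": "carry_out", "arguments": {
  "motion": [
    {"xyz":[0.02,-0.005,0.01],"dr":[0,0,1],"claw":0.088},
    {"xyz":[0.05,-0.014,0.02],"dr":[0,0,2],"claw":0.088},
    {"xyz":[0.08,-0.023,0.03],"dr":[0,0,3],"claw":0.088},
    {"xyz":[0.11,-0.032,0.04],"dr":[0,0,4],"claw":0.088},
    {"xyz":[0.14,-0.041,0.05],"dr":[0,0,5],"claw":0.088},
    {"xyz":[0.17,-0.05,0.06],"dr":[0,0,6],"claw":0.088},
    {"xyz":[0.2,-0.06,0.07],"dr":[0,0,6.5],"claw":0.088},
    {"xyz":[0.22,-0.066,0.08],"dr":[0,0,6.5],"claw":0.088},
    {"xyz":[0.233,-0.066,0.084],"dr":[0,0,6.5],"claw":0.088},
    {"xyz":[0.233,-0.066,0.084],"dr":[0,0,6.5],"claw":0.088}
  ]
}}

```text
t: 2.6
tool_pos: [561.5, 102.4, 199.2]
tool_rot: [-3.141, 0.001, 0.196]
wrist_force: [-0.3, 0.1, 0.2]
finger_gap: 88.1
grip_force: 0.0
```

>>> {"name": "carry_out", "arguments": {
  "motion": [
    {"xyz":[0.005,-0.004,0.03],"dr":[0,0,0],"claw":0.088},
    {"xyz":[0.009,-0.008,0.06],"dr":[0,0,0],"claw":0.088},
    {"xyz":[0.009,-0.008,0.09],"dr":[0,0,0],"claw":0.088},
    {"xyz":[0.009,-0.008,0.115],"dr":[0,0,0],"claw":0.088},
    {"xyz":[0.009,-0.008,0.125],"dr":[0,0,0],"claw":0.088},
    {"xyz":[0.009,-0.008,0.125],"dr":[0,0,0],"claw":0.088},
    {"xyz":[0.009,-0.008,0.125],"dr":[0,0,0],"claw":0.088},
    {"xyz":[0.009,-0.008,0.125],"dr":[0,0,0],"claw":0.088},
    {"xyz":[0.009,-0.008,0.125],"dr":[0,0,0],"claw":0.088},
    {"xyz":[0.009,-0.008,0.125],"dr":[0,0,0],"claw":0.088}
  ]
}}

```text
t: 3.85
tool_pos: [568.9, 112.1, 75.0]
tool_rot: [3.141, -0.0, 0.195]
wrist_force: [0.4, -0.1, 0.4]
finger_gap: 88.2
grip_force: 0.0
```

Run:
```python
from h import *
c=cap('side'); d=cap('top')
cv2.imwrite('pics/s1.png',cv2.cvtColor(np.hstack([cv2.resize(c['color'][180:340,230:430],(400,320)),cv2.resize(d['color'][150:310,200:400],(400,320))]),cv2.COLOR_RGB2BGR))
print(r.state()['tool_pos'])
```

```text
[568.7279593  112.08911632  74.79767011]
```

View pics/s1.png

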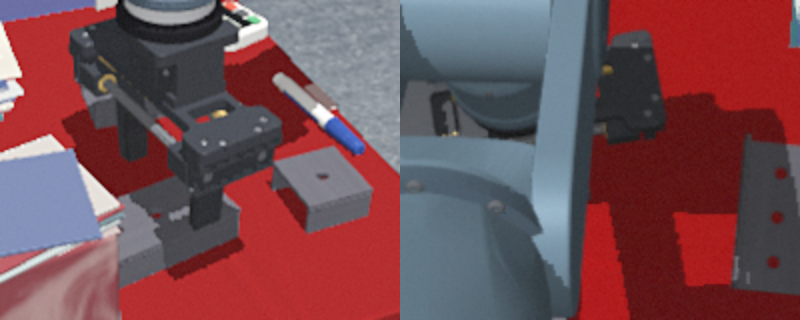

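The crop shows the fingers straddling the upper channel, with the near finger at about (205,205) and clear of the offcut. I'll descend and close.

>>> {"name": "carry_out", "arguments": {
  "motion": [
    {"xyz":[0,0,0.015],"dr":[0,0,0],"claw":0.088},
    {"xyz":[0,0,0.03],"dr":[0,0,0],"claw":0.088},
    {"xyz":[0,0,0.04],"dr":[0,0,0],"claw":0.088},
    {"xyz":[0,0,0.045],"dr":[0,0,0],"claw":0.088},
    {"xyz":[0,0,0.045],"dr":[0,0,0],"claw":0.088},
    {"xyz":[0,0,0.045],"dr":[0,0,0],"claw":0.06},
    {"xyz":[0,0,0.045],"dr":[0,0,0],"claw":0.06},
    {"xyz":[0,0,0.045],"dr":[0,0,0],"claw":0.06},
    {"xyz":[0,0,0.045],"dr":[0,0,0],"claw":0.06},
    {"xyz":[0,0,0.045],"dr":[0,0,0],"claw":0.06}
  ],
  "newtons": 20
}}

```text
t: 5.2
tool_pos: [569.0, 112.1, 30.2]
tool_rot: [3.141, -0.001, 0.195]
wrist_force: [-0.3, 0.2, 4.5]
finger_gap: 63.5
grip_force: 20.0
```

>>> {"name": "carry_out", "arguments": {
  "motion": [
    {"xyz":[0,0,-0.02],"dr":[0,0,0],"claw":0.06},
    {"xyz":[0,0,-0.05],"dr":[0,0,0],"claw":0.06},
    {"xyz":[-0.01,0.015,-0.08],"dr":[0,0,2],"claw":0.06},
    {"xyz":[-0.03,0.045,-0.09],"dr":[0,0,5],"claw":0.06},
    {"xyz":[-0.05,0.075,-0.09],"dr":[0,0,8.5],"claw":0.06},
    {"xyz":[-0.07,0.105,-0.09],"dr":[0,0,12],"claw":0.06},
    {"xyz":[-0.087,0.13,-0.09],"dr":[0,0,15],"claw":0.06},
    {"xyz":[-0.097,0.144,-0.09],"dr":[0,0,15.9],"claw":0.06},
    {"xyz":[-0.097,0.144,-0.09],"dr":[0,0,15.9],"claw":0.06},
    {"xyz":[-0.097,0.144,-0.09],"dr":[0,0,15.9],"claw":0.06}
  ]
}}

```text
t: 6.45
tool_pos: [501.8, -47.4, 120.0]
tool_rot: [-3.141, -0.0, -0.081]
wrist_force: [-0.5, -0.2, -0.7]
finger_gap: 63.8
grip_force: 20.0
```

Run:
```python
from h import *
c=cap('side'); d=cap('top')
cv2.imwrite('pics/s2.png',cv2.cvtColor(np.hstack([cv2.resize(c['color'][110:270,210:410],(400,320)),cv2.resize(d['color'][170:330,290:490],(400,320))]),cv2.COLOR_RGB2BGR))
s=r.state();print(s['tool_pos'],s['tool_rot'],s['finger_gap'])
```

```text
[501.81081341 -47.2221382  119.75489362] [-3.14139365e+00 -8.07279476e-05 -8.07219939e-02] 64.06198788079888
```

View pics/s2.png

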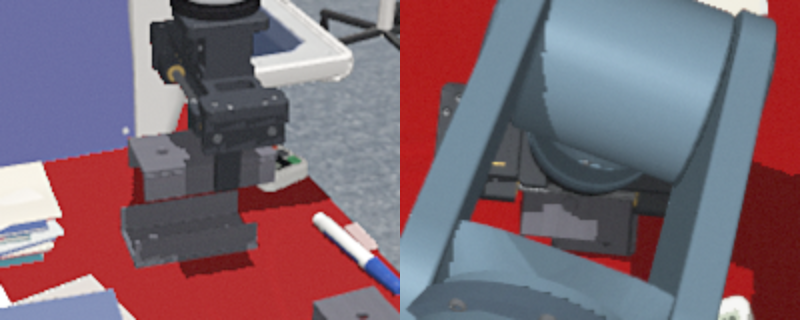

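The held channel hangs over the lower one, level and parallel (left crop, held at about (200,165), lower at about (185,230)). I'll check the relative offset in the side view alone, so that calibration error cancels.

Run:
```python
from h import *
c=dict(np.load('last_side.npz')); Q=pts(c)
m=grey(c,(262,170,355,248))>0
a=np.radians(-4.7); d=Q[...,:2]-[509.8,-76.]
u=d@[np.cos(a),np.sin(a)]; v=d@[-np.sin(a),np.cos(a)]; z=Q[...,2]
reg=m&(np.abs(u)<75)&(np.abs(v)<80)
for n,lo,hi in(('held face',92,114),('lower face',6,26)):
    k=reg&(z>lo)&(z<hi)
    h,e=np.histogram(v[k],np.arange(-40,80,4)); print(n,k.sum(),[(int(e[i]),int(h[i])) for i in range(len(h)) if h[i]>10])
    f=k&(v>e[:-1][h>15].max()-8)
    print('  v med',np.median(v[f]).round(1),'slope',np.polyfit(u[f],v[f],1).round(3),'u range',np.percentile(u[f],[1,99]).round(1))
k=reg&(z>116)&(z<124); print('held top z',np.median(z[k]).round(1),k.sum())
k=reg&(z>26)&(z<34); print('rim v',np.percentile(v[k],[5,50,95]).round(1),np.percentile(u[k],[1,99]).round(1))
```

```text
held face 704 [(0, 23), (56, 136), (60, 438), (72, 70)]
  v med 74.5 slope [-0.124 72.843] u range [-20.    7.8]
lower face 1003 [(-32, 130), (-28, 355), (28, 81), (32, 419)]
  v med 33.2 slope [-1.0000e-03  3.3215e+01] u range [-51.5  64.1]
held top z 119.3 801
rim v [-29.2  29.8  35.2] [-51.5  63.4]
```

Run:
```python
from h import *
c=dict(np.load('last_side.npz')); Q=pts(c)
m=grey(c,(255,165,365,250))>0
a=np.radians(-4.7); d=Q[...,:2]-[509.8,-76.]
u=d@[np.cos(a),np.sin(a)]; v=d@[-np.sin(a),np.cos(a)]; z=Q[...,2]
for n,lo,hi,vl,vh in(('held',92,114,55,66),('lower',6,26,28,38)):
    k=m&(z>lo)&(z<hi)&(v>vl)&(v<vh)&(np.abs(u)<90)
    print(n,k.sum(),'v',np.median(v[k]).round(1),'u',np.percentile(u[k],[0,1,50,99,100]).round(1),'slope',np.polyfit(u[k],v[k],1)[0].round(3))
```

```text
held 578 v 60.9 u [-58.4 -57.3  14.8  60.6  61.2] slope 0.002
lower 510 v 33.2 u [-52.2 -51.5   7.8  64.1  64.6] slope -0.001
```

>>> {"name": "carry_out", "arguments": {
  "motion": [
    {"xyz":[0.004,0,0.015],"dr":[0,0,0],"claw":0.06},
    {"xyz":[0.004,0,0.035],"dr":[0,0,0],"claw":0.06},
    {"xyz":[0.004,0,0.048],"dr":[0,0,0],"claw":0.06},
    {"xyz":[0.004,0,0.055],"dr":[0,0,0],"claw":0.06},
    {"xyz":[0.004,0,0.062],"dr":[0,0,0],"claw":0.06},
    {"xyz":[0.004,0,0.069],"dr":[0,0,0],"claw":0.06},
    {"xyz":[0.004,0,0.075],"dr":[0,0,0],"claw":0.06},
    {"xyz":[0.004,0,0.08],"dr":[0,0,0],"claw":0.06},
    {"xyz":[0.004,0,0.084],"dr":[0,0,0],"claw":0.06},
    {"xyz":[0.004,0,0.084],"dr":[0,0,0],"claw":0.06}
  ]
}}

```text
t: 7.8
tool_pos: [505.3, -48.3, 35.5]
tool_rot: [-3.141, 0.0, -0.082]
wrist_force: [-0.5, -0.6, -1.0]
finger_gap: 63.8
grip_force: 20.0
```

>>> {"name": "carry_out", "arguments": {
  "motion": [
    {"xyz":[0,0,0.001],"dr":[0,0,0],"claw":0.06},
    {"xyz":[0,0,0.001],"dr":[0,0,0],"claw":0.067},
    {"xyz":[0,0,0.001],"dr":[0,0,0],"claw":0.07},
    {"xyz":[0,0,0.001],"dr":[0,0,0],"claw":0.07},
    {"xyz":[0,0,0.001],"dr":[0,0,0],"claw":0.07},
    {"xyz":[0,0,-0.005],"dr":[0,0,0],"claw":0.07},
    {"xyz":[0,0,-0.02],"dr":[0,0,0],"claw":0.07},
    {"xyz":[0,0,-0.05],"dr":[0,0,0],"claw":0.07},
    {"xyz":[0,0,-0.09],"dr":[0,0,0],"claw":0.07},
    {"xyz":[0,0,-0.14],"dr":[0,0,0],"claw":0.07}
  ]
}}

```text
t: 9.05
tool_pos: [504.9, -48.2, 177.4]
tool_rot: [-3.141, 0.001, -0.082]
wrist_force: [0.9, 0.5, 0.3]
finger_gap: 69.8
grip_force: 0.0
```

>>> {"name": "carry_out", "arguments": {
  "motion": [
    {"xyz":[-0.02,0,-0.03],"dr":[0,0,0],"claw":0.07},
    {"xyz":[-0.05,0,-0.06],"dr":[0,0,0],"claw":0.07},
    {"xyz":[-0.08,0,-0.08],"dr":[0,0,0],"claw":0.07},
    {"xyz":[-0.11,0,-0.1],"dr":[0,0,0],"claw":0.07},
    {"xyz":[-0.14,0,-0.12],"dr":[0,0,0],"claw":0.07},
    {"xyz":[-0.15,0,-0.12],"dr":[0,0,0],"claw":0.07},
    {"xyz":[-0.15,0,-0.12],"dr":[0,0,0],"claw":0.07},
    {"xyz":[-0.15,0,-0.12],"dr":[0,0,0],"claw":0.07},
    {"xyz":[-0.15,0,-0.12],"dr":[0,0,0],"claw":0.07},
    {"xyz":[-0.15,0,-0.12],"dr":[0,0,0],"claw":0.07}
  ]
}}

```text
t: 10.3
tool_pos: [356.2, -36.0, 295.2]
tool_rot: [-3.141, 0.001, -0.082]
wrist_force: [1.2, 0.5, -0.0]
finger_gap: 70.4
grip_force: 0.0
```

Run:
```python
from h import *
c=cap('side'); d=cap('top')
cv2.imwrite('pics/s3.png',cv2.cvtColor(np.hstack([cv2.resize(c['color'][170:290,240:390],(400,320)),cv2.resize(d['color'][170:330,290:490],(400,320))]),cv2.COLOR_RGB2BGR))
Q=pts(c); m=grey(c,(255,190,365,250))>0
a=np.radians(-4.7); e=Q[...,:2]-[509.8,-76.]
u=e@[np.cos(a),np.sin(a)]; v=e@[-np.sin(a),np.cos(a)]; z=Q[...,2]
k=m&(np.abs(u)<80)&(v>0)&(v<52)&(z>29)&(z<40)
A=np.c_[u[k],v[k],np.ones(k.sum())]; print('top plane',k.sum(),np.linalg.lstsq(A,z[k],rcond=None)[0].round(3),np.percentile(u[k],[1,99]).round(1),np.percentile(v[k],[1,99]).round(1))
print(r.state()['tool_pos'],r.state()['t'])
```

```text
top plane 957 [-0.0000e+00  3.0000e-03  3.3563e+01] [-52.3  64.2] [ 0.6 51.4]
[356.08881871 -36.0217348  295.39433199] 10.4
```

View pics/s3.png

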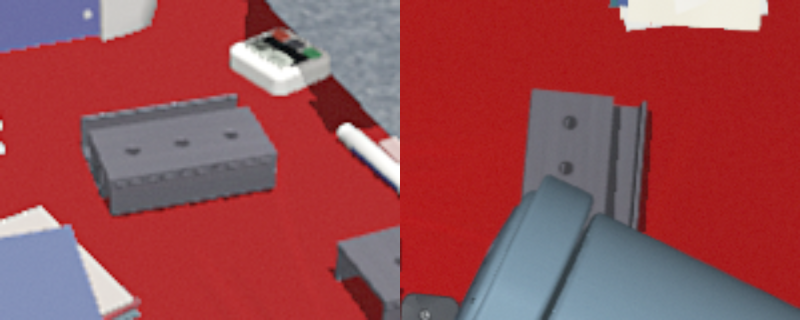

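The side crop shows the upper channel level at z 33.6, nested over the lower one with the ends in line. The far flange of the lower channel shows beside it in both crops, and the gripper is clear.

```bash
python3 -c "
from plant import r
print(r.finish_job())"
```

```text
the job is handed in; nothing more can be done
None
```

The upper channel now sits fully down over the lower one, shifted about 28 mm sideways so the flanges interlock. It measured level, with the ends in line, and I handed the job in at about 10.4 s; the hand-in gave no verdict.

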